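# Hang the fork tray, load the tuning forks, hang the guard frame

## Robot

A 7-joint arm with a two-finger parallel gripper is mounted at the origin on the work surface. World frame = base frame: x ahead of the robot, y to its left, z up, the work surface at z = 0. Lengths are in m, angles in rad, forces in N, time in s.
With the tool pointing down it reaches from about 0.4 to 0.85 m from the base axis. Payload 10.4 kg.
Tool frame: the origin (TCP) lies between the finger pads; the fingertips stand 11 mm ahead of it and the grasp point (between the pads) lies 8 mm behind it; x points along the fingers, y is the direction in which the jaws open and shut, and the axes are right-handed (so a half turn about x gives the same grasp; the last joint's range is limited). The gripper opens to 87 mm and grips with 3 to 60 N. Pads are 19 mm wide; open, the fingers measure 117 mm over their backs; the gripper's body (75 mm by 190 mm) begins 51 mm behind the grasp point.
Start: joints at [1.268, 0.332, -0.065, 1.46, 0.022, 1.35, -0.088], TCP at [0.173, -0.601, 0.234] pointing down, gripper open.
Joint ranges: [-2.6, 2.6], [-0.5, 2.12], [-1.47, 1.34], [0.16, 2.42], [-1.27, 4.41], [0.06, 2.06], [-2.6, 2.6]. Speed limits (rad/s): [2.22, 2.22, 2.79, 2.79, 3.14, 3.14, 3.14].

## Interface

Orientations are given as a unit quaternion [x, y, z, w].
In Python, from bench import r, cams, ticket gives the robot as it stands. The module is installed in compiled form; this text tells all that it offers.
- The arm moves only by the tool drive_tool, never from a script. Its argument "moves" is text: rows parted by semicolons, each of 5 numbers parted by spaces: the shift along the world's x, y, z in m, then the turn about the world's z in degrees, then the closure, from 0 (fully open) to 1 (shut). In form: x y z twist grip; .... A call has 1 to 20 rows; each row shifts and turns the commanded pose from where the row before left it; what a row does not reach is not made up. A row lasts 1/8 s, in which the tool goes at most 62.5 mm and 10.7 degrees, less where a joint would pass 70% of its speed; a pose out of reach is approached as far as the arm can. A call is refused whole if a number of a shift passes 0.0625 or a number of a turn 10.7, either way. A call with a gripper value outside its range is refused whole. The fingers move at their own pace and stop on an object; "newtons" is the grip in N (left out, the last holds). Time passes only in rows, so rows that do not move let the fingers close. It gives the time, the measured TCP pose, the force and the opening at its end, in the units of the state.
- r.read_state(): the state, without advancing time (a new reading comes with each control period).
- cams.camera(name): name is "scene" or "top" or "wrist"; returns a dict with "color" (420x560x3 uint8, red, green, blue), "fx", "fy", "cx", "cy" (pixels), "extrinsics" (4x4, takes a point from camera to world coordinates). Camera axes: x right, y down, z forward; pixel columns grow to the right and rows downward; lengths in m; the calibration is good to about 2 mm. A picture is of the moment at which its call begins. There is no depth.
- ticket.close_job(): hands the job in, once; it reports no verdict.
The state is a dict: "time": time; "joint_positions": joint angles; "joint_vel": joint speeds; "joint_torque": joint torques, N m; "ee_pos": TCP position; "eef_rot": TCP orientation; "ft_force": force on the tool from outside, world axes, zero at the start; "torque": the same for the moment, N m; "width": finger opening in m.
Only numpy, scipy, OpenCV 4.12 (cv2) and the standard library are available. Lean on these libraries where they do the work, as an engineer would, in place of code of your own. Each camera call takes 0.05 s, during which the arm holds its last target.

## Task

Lift the white guard frame off the two-pin stand and lay it flat on the desk, grip bar up, then hang the aluminium tray by its two ear holes on the stand's pins, fully seated. Lay every tuning fork that is on the desk flat in the hung tray, side by side along its length, all prongs towards the stand's left-hand pin (robot's left), and finally hang the guard frame back on the same two pins, fully down on the tray's ears. Do not disturb the bottle, the cup or the carton.

Things in the scene. Friction and masses are not known exactly. Their poses are not given: they have to be found in the camera images.
- stand: Dark steel stand fixed to the desk: base 90 (x) x 236 (y) x 8 mm, two posts 70 (x) x 20 mm at y = +100 and -100 mm, tops (shoulders) 70 mm above the desk, an upright pin on each. Origin on the desk midway between the posts; x roughly away from the robot, y from the right pin to the left pin, z up. Yaw within 0.2 rad of 0.
- left_pin (a point): Foot of the left pin (robot's left, +y), on its axis at shoulder height, 70 mm above the desk. Steel pin 8 mm in diameter, 30 mm tall (top 100 mm above the desk), the upper 10 mm tapered. Axes as the stand.
- right_pin (a point): Foot of the right pin, likewise.
- tray_grip (a point): Loose aluminium tray, 0.35 kg, on the desk at the robot's right. Point in its grip fin at the tray's middle, 27 mm above its underside (52 mm above the desk when hung). x across, y along, z up; the same when turned by pi. Fin 10 mm thick (x) x 40 mm long (y), top 45 mm above the underside, taken with the fingers closing along x.
- tray_floor (a point): Top of the tray's floor, at its middle, 4 mm above its underside; 29 mm above the desk when hung. Floor 176 (x) x 168 mm (y), inside length 160 mm along y between end walls 20 mm high above the underside (45 mm high over the middle 70 mm). No side walls, only corner stops 20 mm high at x = +-86 mm, |y| from 62 to 80 mm.
- tray_hole (a point): Centre of the hole in one tray ear, at its underside: 45 mm above the tray's underside, at tray y = +100 mm (the other ear is at -100). Ears 70 mm wide (x), 6 mm thick, reaching to y = +-117 mm; holes 12 mm in diameter. Hung, the ears rest on the post shoulders.
- frame_grip (a point): Loose white plastic guard frame, 0.2 kg, hung on the pins at the start (this point 96 mm above the desk). Point in its grip bar at the middle, 26 mm above the frame's underside. x across (156 mm), y along, z up; the same when turned by pi. Grip bar 12 mm thick (x) x 60 mm long (y), top 42 mm above the underside, taken with the fingers closing along x.
- frame_hole (a point): Centre of the hole in one ear of the guard frame, at its underside, at frame y = +100 mm (the other at -100). Flat open frame 6 mm thick, 234 mm long over the ears; ears 70 mm wide, holes 12 mm in diameter. Hung over the tray it rests on the tray's ears (frame_grip then 102 mm above the desk).
- fork1_center (a point): Steel tuning fork, 0.11 kg, flat on the desk at the robot's left, or absent (None); 140 mm long, 11 mm thick (high). Point at mid-length, half-way up. x along the fork towards the prongs, z up. Stem: 11 mm wide bar, x = -70 to 0 mm; yoke 28 mm wide, x = 0 to 12; two prongs 8 mm wide, 28 mm over both, to x = +70. Centre of mass at x = +7 mm.
- fork2_center (a point): Steel tuning fork, 0.11 kg, flat on the desk at the robot's left, or absent (None); 140 mm long, 11 mm thick (high). Point at mid-length, half-way up. x along the fork towards the prongs, z up. Stem: 11 mm wide bar, x = -70 to 0 mm; yoke 28 mm wide, x = 0 to 12; two prongs 8 mm wide, 28 mm over both, to x = +70. Centre of mass at x = +7 mm.
- fork3_center (a point): Steel tuning fork, 0.11 kg, flat on the desk at the robot's left, or absent (None); 140 mm long, 11 mm thick (high). Point at mid-length, half-way up. x along the fork towards the prongs, z up. Stem: 11 mm wide bar, x = -70 to 0 mm; yoke 28 mm wide, x = 0 to 12; two prongs 8 mm wide, 28 mm over both, to x = +70. Centre of mass at x = +7 mm.
- fork4_center (a point): Steel tuning fork, 0.11 kg, flat on the desk at the robot's left, or absent (None); 140 mm long, 11 mm thick (high). Point at mid-length, half-way up. x along the fork towards the prongs, z up. Stem: 11 mm wide bar, x = -70 to 0 mm; yoke 28 mm wide, x = 0 to 12; two prongs 8 mm wide, 28 mm over both, to x = +70. Centre of mass at x = +7 mm.
- sanitizer: Bystander: plastic bottle 60 mm in diameter, about 150 mm tall, standing on the desk; origin at the centre of its underside.
- cup: Bystander: white cup, 80 mm in diameter, 95 mm tall; origin at the centre of its underside.
- carton: Bystander: cardboard carton 90 x 150 x 120 mm tall; origin at the centre of its underside.
There are look-alikes about, which are no part of the job. What is shaped like the part that bears fork4_center but blue, brown or purple is not meant.

How it is judged:
On the way, in this order (a step that is already met when the one before it is completed fails the run):
1. the guard frame lies flat on the desk, grip bar up, let go (height (world z) of frame_grip below 0.032 m and angle between frame_grip's own z axis and vertical below 0.08 rad and contact force between the fingers and frame below 0.1 N), for 0.2 s.
2. the tray hangs on both pins, seated on the shoulders, let go (horizontal distance between tray_grip and stand below 0.006 m and angle between the y axis of tray_grip and the y axis of stand, either way round below 0.05 rad and angle between tray_grip's own z axis and vertical below 0.05 rad and z of tray_grip in the frame of stand between 0.048 and 0.056 m and contact force between the fingers and tray below 0.1 N), for 0.2 s.
3. every fork present lies flat in the hung tray, along it, prongs to the left pin, let go, with the frame still off (horizontal distance between tray_grip and stand below 0.006 m and angle between the y axis of tray_grip and the y axis of stand, either way round below 0.05 rad and angle between tray_grip's own z axis and vertical below 0.05 rad and z of tray_grip in the frame of stand between 0.048 and 0.056 m and x of fork1_center in the frame of stand between -0.085 and 0.085 m and y of fork1_center in the frame of stand between -0.025 and 0.025 m and z of fork1_center in the frame of stand between 0.028 and 0.042 m and angle between the z axis of each of fork1_center, fork2_center, fork3_center, fork4_center and the z axis of stand, either way round below 0.12 rad and angle between the x axis of each of fork1_center, fork2_center, fork3_center, fork4_center and the y axis of stand, either way round below 0.2 rad and x of left_pin in the frame of fork1_center above 0.04 m and x of fork2_center in the frame of stand between -0.085 and 0.085 m and y of fork2_center in the frame of stand between -0.025 and 0.025 m and z of fork2_center in the frame of stand between 0.028 and 0.042 m and x of left_pin in the frame of fork2_center above 0.04 m and x of fork3_center in the frame of stand between -0.085 and 0.085 m and y of fork3_center in the frame of stand between -0.025 and 0.025 m and z of fork3_center in the frame of stand between 0.028 and 0.042 m and x of left_pin in the frame of fork3_center above 0.04 m and x of fork4_center in the frame of stand between -0.085 and 0.085 m and y of fork4_center in the frame of stand between -0.025 and 0.025 m and z of fork4_center in the frame of stand between 0.028 and 0.042 m and x of left_pin in the frame of fork4_center above 0.04 m and contact force between the fingers and fork1 below 0.1 N and contact force between the fingers and fork2 below 0.1 N and contact force between the fingers and fork3 below 0.1 N and contact force between the fingers and fork4 below 0.1 N and height (world z) of frame_grip below 0.06 m), for 0.2 s.
At the end, for the whole second after the job is handed in: Tray hung on both pins and frame hung on its ears (each within 6 mm in plan, 4 mm in height, 0.05 rad); every fork flat in the tray (within 85 mm across, 25 mm along its middle), within 0.2 rad of the line of the pins, prongs to the left pin; all let go, at rest (all of step 2 and horizontal distance between frame_grip and stand below 0.006 m and angle between the y axis of frame_grip and the y axis of stand, either way round below 0.05 rad and angle between frame_grip's own z axis and vertical below 0.05 rad and z of frame_grip in the frame of stand between 0.098 and 0.106 m and linear speed of each of fork1, fork2, fork3, fork4, tray, frame below 0.02 m/s and contact force between the fingers and frame below 0.1 N and contact force between the fingers and fork1 below 0.1 N and contact force between the fingers and fork2 below 0.1 N and contact force between the fingers and fork3 below 0.1 N and contact force between the fingers and fork4 below 0.1 N and x of fork1_center in the frame of stand between -0.085 and 0.085 m and y of fork1_center in the frame of stand between -0.025 and 0.025 m and z of fork1_center in the frame of stand between 0.028 and 0.042 m and angle between the z axis of each of fork1_center, fork2_center, fork3_center, fork4_center and the z axis of stand, either way round below 0.12 rad and angle between the x axis of each of fork1_center, fork2_center, fork3_center, fork4_center and the y axis of stand, either way round below 0.2 rad and x of left_pin in the frame of fork1_center above 0.04 m and x of fork2_center in the frame of stand between -0.085 and 0.085 m and y of fork2_center in the frame of stand between -0.025 and 0.025 m and z of fork2_center in the frame of stand between 0.028 and 0.042 m and x of left_pin in the frame of fork2_center above 0.04 m and x of fork3_center in the frame of stand between -0.085 and 0.085 m and y of fork3_center in the frame of stand between -0.025 and 0.025 m and z of fork3_center in the frame of stand between 0.028 and 0.042 m and x of left_pin in the frame of fork3_center above 0.04 m and x of fork4_center in the frame of stand between -0.085 and 0.085 m and y of fork4_center in the frame of stand between -0.025 and 0.025 m and z of fork4_center in the frame of stand between 0.028 and 0.042 m and x of left_pin in the frame of fork4_center above 0.04 m); the robot touches nothing.
It fails at once if the sanitizer is moved by more than 20 mm (distance of sanitizer from where it was at the start of the episode above 0.02 m).
It fails at once if the cup is moved by more than 20 mm (distance of cup from where it was at the start of the episode above 0.02 m).
It fails at once if the carton is moved by more than 20 mm (distance of carton from where it was at the start of the episode above 0.02 m).
Of fork1, fork2, fork3, fork4 only 3 to 4 are there at a start; the rules pass over those that are not, and their reading is None.
At some moment in a run one of fork1, fork2, fork3, fork4 may be knocked a few centimetres aside while the robot is not near it.
It also fails if it takes over 210 s, if anything falls off the work surface, if the arm or the gripper's body presses on something with over 40 N, if the wrist force passes 120 N, or if a joint passes its speed limit or range.

## Working session

There is one attempt and no reset: what is moved stays moved. The work goes in short steps, Python scripts to look and compute and a tool call to move; the robot and the scene stay as the last step left them, time stands still between calls to the robot, and variables do not carry over. Pictures are saved under pics/ and viewed, and the job is handed in when it is done.

Besides the shell and the picture viewer there is one more tool, called after "Emit:" as name(argument=value, ...) on one line, values as JSON. drive_tool: Moves the arm, as the interface text tells. Its arguments: {"type":"object","properties":{"moves":{"type":"string"},"newtons":{"type":"number"}},"required":["moves"]}

```bash
mkdir -p pics; cat > h.py <<'E'
import numpy as np, cv2
from bench import r, cams, ticket
def shot(name,fn):
    c=cams.camera(name); cv2.imwrite('pics/'+fn+'.png',cv2.cvtColor(c['color'],cv2.COLOR_RGB2BGR)); np.savez('pics/'+fn+'.npz',**{k:np.array(v) for k,v in c.items()}); return c
def load(fn): return dict(np.load('pics/'+fn+'.npz'))
def ray(c,u,v,z):
    E=np.array(c['extrinsics']); d=E[:3,:3]@np.array([(u-c['cx'])/c['fx'],(v-c['cy'])/c['fy'],1]); o=E[:3,3]
    return o+d*(z-o[2])/d[2]
def proj(c,p):
    E=np.array(c['extrinsics']); q=E[:3,:3].T@(np.array(p)-E[:3,3]); return np.array([c['fx']*q[0]/q[2]+c['cx'],c['fy']*q[1]/q[2]+c['cy']])
E
python3 - <<'E'
from h import *
for n in ['scene','top','wrist']:
    c=shot(n,n+'0'); print(n,c['fx'],c['cx'],c['cy'],np.round(c['extrinsics'],3).tolist())
s=r.read_state(); print({k:np.round(v,3).tolist() for k,v in s.items()})
E
```

```text
scene 494.18741226868974 276.35621840359187 213.0084355022775 [[-0.768, 0.457, -0.448, 1.089], [0.64, 0.551, -0.536, 0.761], [0.001, -0.698, -0.716, 1.082], [0.0, 0.0, 0.0, 1.0]]
top 396.33272416298973 280.4063667578434 210.28447586258832 [[-0.003, -0.989, 0.151, 0.33], [-1.0, 0.005, 0.015, -0.001], [-0.015, -0.151, -0.988, 1.193], [0.0, 0.0, 0.0, 1.0]]
wrist 370.8175547698278 280.87518854953987 206.82890188016054 [[0.276, -0.922, -0.271, 0.247], [-0.961, -0.265, -0.077, -0.579], [-0.001, 0.282, -0.959, 0.385], [0.0, 0.0, 0.0, 1.0]]
{'time': 0.15, 'joint_positions': [1.268, 0.333, -0.065, 1.461, 0.022, 1.35, -0.089], 'joint_vel': [-0.001, -0.0, -0.001, -0.003, 0.002, -0.0, 0.001], 'joint_torque': [0.001, -62.364, 0.025, -39.014, -0.061, 0.037, 0.0], 'ee_pos': [0.173, -0.6, 0.233], 'eef_rot': [-0.7, -0.099, 0.7, -0.098], 'ft_force': [-0.204, 0.131, 0.066], 'torque': [0.05, 0.025, 0.019], 'width': 0.087}
```

View pics/top0.png

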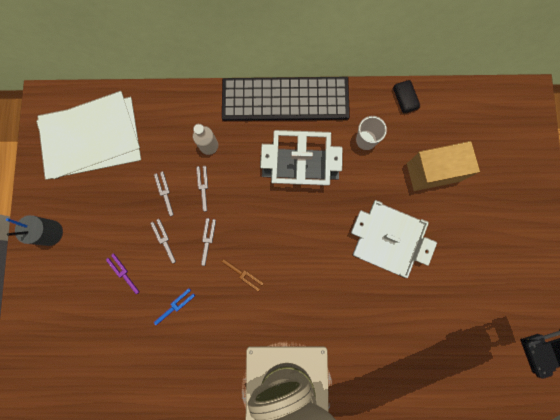

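View pics/scene0.png

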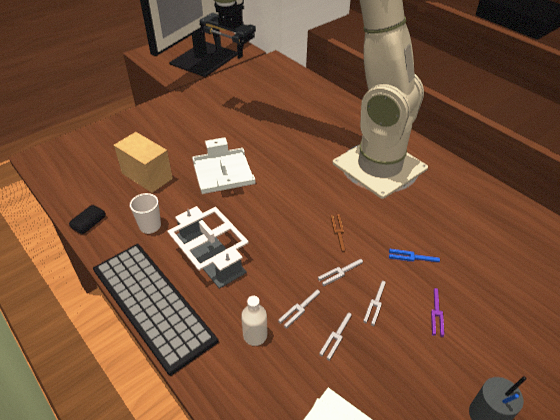

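View pics/wrist0.png

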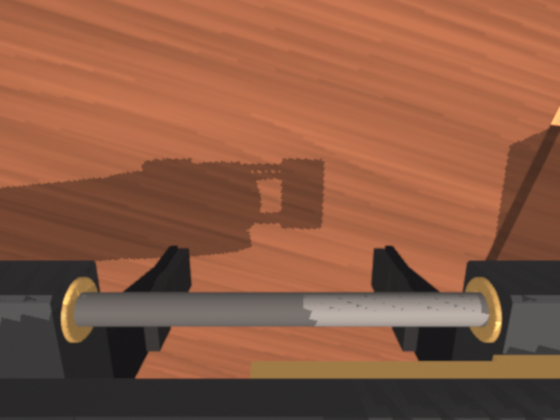

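Top view: silver forks at (163,193), (203,188), (163,241) and (208,241). Coloured look-alikes are purple (122,273), blue (174,307) and brown (243,275). The frame on its stand is at (302,158), the tray at (393,239). Next, a closer crop to check these choices.

```bash
python3 - <<'E'
from h import *
a=cv2.imread('pics/top0.png'); b=cv2.imread('pics/scene0.png')
t1=cv2.resize(a[120:210,250:355],(800,int(800*90/105)),interpolation=cv2.INTER_CUBIC)[:600]
cv2.imwrite('pics/z1.png',cv2.resize(a[115:205,250:355],(700,600),interpolation=cv2.INTER_CUBIC))
cv2.imwrite('pics/z2.png',cv2.resize(a[190:285,340:450],(695,600),interpolation=cv2.INTER_CUBIC))
cv2.imwrite('pics/z3.png',cv2.resize(a[155:275,140:260],(600,600),interpolation=cv2.INTER_CUBIC))
c=load('top0'); s=load('scene0')
R=cv2
from scipy.spatial.transform import Rotation as Ro
print(Ro.from_quat([-0.7,-0.099,0.7,-0.098]).as_matrix().round(3))
hsv=cv2.cvtColor(a,cv2.COLOR_BGR2HSV)
m=((hsv[...,1]<70)&(hsv[...,2]>120)).astype(np.uint8); m2=m.copy(); m2[:150]=0;m2[275:]=0;m2[:,:142]=0;m2[:,230:]=0
n,l,st,ce=cv2.connectedComponentsWithStats(m2)
for i in range(1,n):
    if st[i,4]>30:
        ys,xs=np.nonzero(l==i); P=np.array([ray(c,x,y,.011)[:2] for x,y in zip(xs,ys)]); mu=P.mean(0); w,V=np.linalg.eigh(np.cov(P.T)); d=V[:,1]
        t=(P-mu)@d; 
        # wide end = prongs
        nrm=(P-mu)@V[:,0]; 
        if nrm[t>0].std()<nrm[t<0].std(): d=-d; t=-t
        mid=mu+d*(t.max()+t.min())/2
        print(ce[i],st[i,4],'mid',mid.round(4),'ang',np.degrees(np.arctan2(d[1],d[0])).round(1),'len',(np.ptp(t)).round(3))
E
```

```text
[[-0.     0.276 -0.961]
 [ 0.001 -0.961 -0.276]
 [-1.    -0.001 -0.   ]]
[202.42857143 185.97321429] 224 mid [0.5817 0.2541] ang 6.6 len 0.14
[163.81531532 191.65315315] 222 mid [0.5645 0.3705] ang 19.1 len 0.14
[162.75298805 239.05179283] 251 mid [0.419  0.3664] ang 26.7 len 0.141
[207.09053498 238.97942387] 243 mid [0.4175 0.2374] ang -8.2 len 0.141
```

View pics/z1.png

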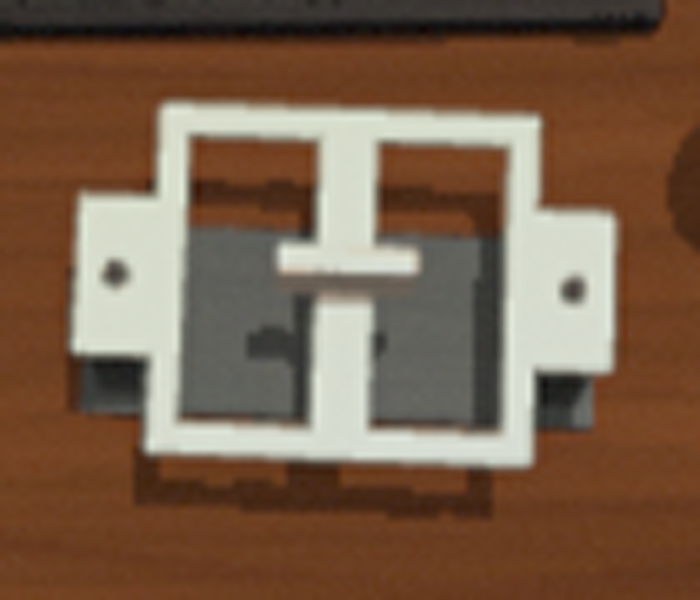

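View pics/z2.png

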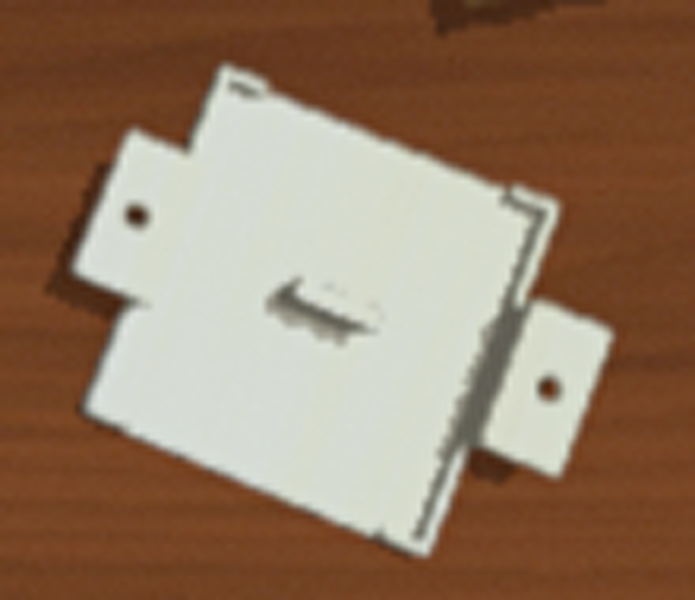

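View pics/z3.png

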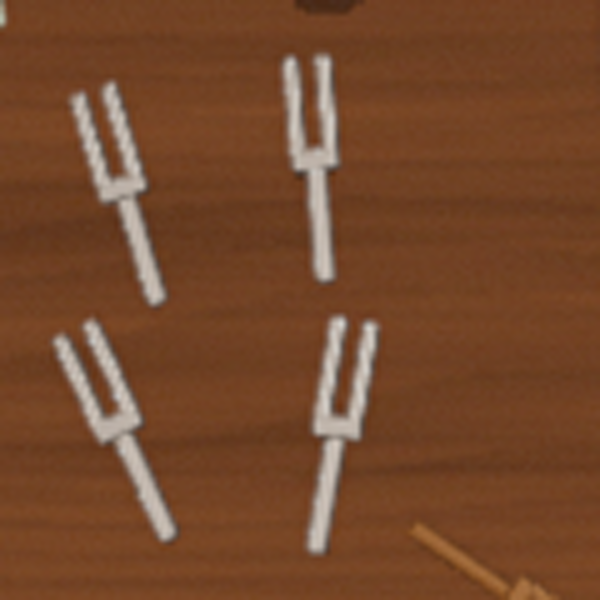

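```bash
python3 - <<'E'
from h import *
c=load('top0');s=load('scene0')
a=cv2.imread('pics/top0.png'); hsv=cv2.cvtColor(a,cv2.COLOR_BGR2HSV)
m=((hsv[...,1]<60)&(hsv[...,2]>150)).astype(np.uint8)
def comp(x0,y0,x1,y1,z):
    q=np.zeros_like(m);q[y0:y1,x0:x1]=m[y0:y1,x0:x1]
    cs,_=cv2.findContours(q,cv2.RETR_EXTERNAL,cv2.CHAIN_APPROX_NONE); k=max(cs,key=cv2.contourArea)[:,0]
    P=np.array([ray(c,x,y,z)[:2] for x,y in k]).astype(np.float32); (cx,cy),(w,h),ang=cv2.minAreaRect(P); print('rect',cx,cy,w,h,ang)
print('frame');comp(255,125,350,192,.076)
print('tray');comp(345,195,445,282,.03)
for z in (.08,.09,.1):
    L=ray(c,267.25,155.8,z);R=ray(c,336,158.5,z);print(z,L[:2],R[:2],np.linalg.norm(L-R),(L+R)[:2]/2,np.degrees(np.arctan2(-(L-R)[0],(L-R)[1])))
k=110/695
A=ray(c,340+137*k,190+214*k,.048);B=ray(c,340+549*k,190+388*k,.048);d=A-B
print('tray holes',A[:2],B[:2],np.linalg.norm(d),(A+B)[:2]/2,np.degrees(np.arctan2(-d[0],d[1])))
E
```

```text
frame
rect 0.6579578518867493 -0.04443641006946564 0.23398776352405548 0.15798331797122955 87.46453094482422
tray
rect 0.42868417501449585 -0.2930453419685364 0.1976853609085083 0.17813652753829956 66.43793487548828
0.08 [0.66056356 0.05336241] [ 0.65106012 -0.14564682] 0.1992360086205303 [ 0.65581184 -0.0461422 ] -2.7340117480694226
0.09 [0.65759672 0.05287218] [ 0.64817867 -0.14434906] 0.19744598173454553 [ 0.65288769 -0.04573844] -2.7340117480693733
0.1 [0.65462988 0.05238194] [ 0.64529721 -0.1430513 ] 0.19565595484856071 [ 0.64996354 -0.04533468] -2.734011748069389
tray holes [ 0.464216   -0.21943923] [ 0.38411201 -0.40277535] 0.2000719366166797 [ 0.42416401 -0.31110729] -23.601682797297293
```

Emit:
drive_tool(moves="0.034 0.04 0.004 10 0;0.034 0.04 0.004 10 0;0.034 0.04 0.004 10 0;0.034 0.04 0.004 10 0;0.034 0.04 0.004 10 0;0.034 0.04 0.004 10 0;0.034 0.04 0.004 10 0;0.034 0.04 0.004 1.3 0;0.034 0.04 0.004 0 0;0.034 0.04 0.004 0 0;0.034 0.04 0.004 0 0;0.034 0.04 0 0 0;0.034 0.04 0 0 0;0.034 0.038 0 0 0;0 0 0 0 0;0 0 0 0 0")

```text
time: 2.15
ee_pos: [0.6484, -0.0432, 0.2771]
eef_rot: [-0.511, -0.488, 0.512, -0.488]
ft_force: [0.5, -0.6, -0.0]
width: 0.087
```

```bash
cat >> h.py <<'E'
from scipy.spatial.transform import Rotation as Ro
def tool():
    s=r.read_state(); M=Ro.from_quat(s['eef_rot']).as_matrix(); y=M[:,1]
    return np.array(s['ee_pos']), np.degrees(np.arctan2(y[1],y[0])), s
def st():
    p,a,s=tool(); print('t%.2f'%s['time'],'tcp',p.round(4),'yaw %.2f'%a,'F',np.round(s['ft_force'],1),'w %.4f'%s['width'],'j',np.round(s['joint_positions'],2))
E
python3 - <<'E'
from h import *
shot('wrist','w1'); st()
E
```

```text
t2.20 tcp [ 0.6483 -0.044   0.2774] yaw -2.75 F [-0.  -1.3  0.7] w 0.0872 j [ 0.44  0.44 -0.62  1.29  0.25  1.49 -0.21]
```

View pics/w1.png

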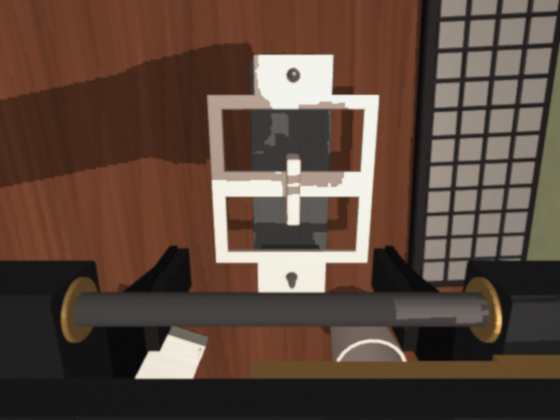

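```bash
python3 - <<'E'
from h import *
c=load('w1'); E=c['extrinsics']; print(E.round(3).tolist())
a=cv2.imread('pics/w1.png')
cv2.imwrite('pics/w1z.png',cv2.resize(a[50:295,200:385],(453,600),interpolation=cv2.INTER_CUBIC))
hsv=cv2.cvtColor(a,cv2.COLOR_BGR2HSV); m=((hsv[...,1]<60)&(hsv[...,2]>215)).astype(np.uint8)
L=ray(c,293,75,.1);R=ray(c,291.5,277,.1);print('pins z.1',L,R,(L+R)/2,np.linalg.norm(L-R),np.degrees(np.arctan2(-(L-R)[0],(L-R)[1])))
for y0,y1 in ((153,170),(200,226)):
    print([ray(c,u,v,.112)[:2].round(4) for u,v in ((293,(y0+y1)/2),)])
# outer corners of frame window z .076
for u,v in ((207,96),(379,96),(216,263),(368,263),(256,55),(332,55)): print((u,v),ray(c,u,v,.076)[:2].round(4))
E
```

```text
[[0.999, -0.045, -0.013, 0.652], [-0.047, -0.958, -0.283, 0.034], [0.0, 0.283, -0.959, 0.429], [0.0, 0.0, 0.0, 1.0]]
pins z.1 [0.66331403 0.05172998 0.1       ] [ 0.65477624 -0.13473019  0.1       ] [ 0.65904513 -0.0415001   0.1       ] 0.1866555394516666 -2.621674874545103
[array([ 0.6603, -0.019 ])]
[array([ 0.6585, -0.0654])]
(207, 96) [0.5851 0.0386]
(379, 96) [0.7417 0.0313]
(216, 263) [ 0.5773 -0.1273]
(368, 263) [ 0.7349 -0.1348]
(256, 55) [0.632  0.0712]
(332, 55) [0.6992 0.0681]
```

View pics/w1z.png

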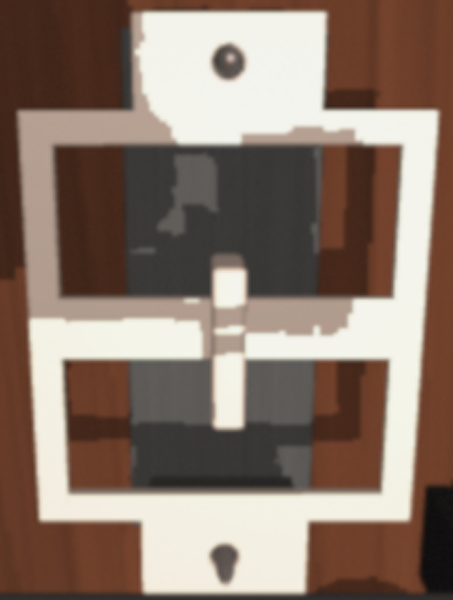

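Emit:
drive_tool(moves="0.0107 -0.0025 -0.035 0 0;0 0 -0.05 0 0;0 0 -0.05 0 0;0 0 -0.04 0 0;0 0 -0.01 0 0;0 0 0 0 0;0 0 0 0 0.5;0 0 0 0 1;0 0 0 0 1;0 0 0 0 1;0 0 0 0 1", newtons=30)

```text
time: 3.58
ee_pos: [0.6593, -0.0452, 0.0926]
eef_rot: [0.512, 0.488, -0.511, 0.488]
ft_force: [0.6, -0.4, -0.2]
width: 0.0447
```

```bash
python3 - <<'E'
from h import *
st()
E
```

```text
t3.58 tcp [ 0.6593 -0.0452  0.0926] yaw -2.67 F [ 0.6 -0.4 -0.2] w 0.0447 j [ 0.42  0.58 -0.58  1.49  0.34  1.17 -0.27]
```

Emit:
drive_tool(moves="0 0 0 0 1;0 0 0 0 1;0 0 0 0 1;0 0 0 0 1;0 0 0.01 0 1;0 0 0.025 0 1;0 0 0.03 0 1;-0.02 0.003 0.01 0 1;-0.04 0.006 0 0 1;-0.04 0.006 0 0 1;-0.04 0.006 0 0 1;-0.04 0.008 0 0 1;-0.03 0.006 0 0 1;0 0 -0.02 0 1;0 0 -0.04 0 1;0 0 -0.04 0 1;0 0 -0.03 0 1;0 0 0 0 1;0 0 0 0 1")

```text
time: 5.95
ee_pos: [0.4502, -0.0101, 0.039]
eef_rot: [0.512, 0.488, -0.511, 0.489]
ft_force: [-0.4, 0.4, -2.5]
width: 0.0118
```

```bash
python3 - <<'E'
from h import *
st(); shot('wrist','w2'); shot('scene','s2')
E
```

```text
t5.95 tcp [ 0.4502 -0.0101  0.039 ] yaw -2.66 F [-0.4  0.4 -2.5] w 0.0118 j [ 0.56  0.24 -0.69  2.08  0.2   0.88 -0.28]
```

View pics/s2.png

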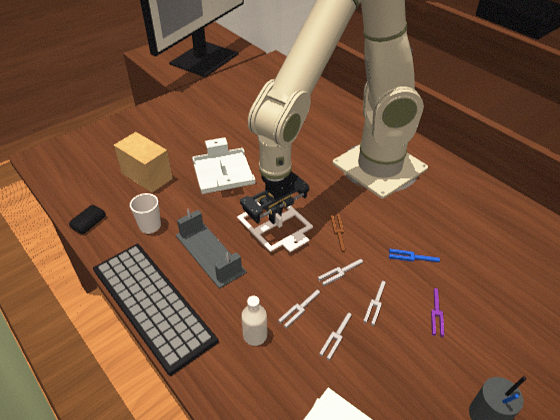

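Emit:
drive_tool(moves="0 0 -0.01 0 1;0 0 -0.0055 0 1;0 0 0 0 1")

```text
time: 6.42
ee_pos: [0.4492, -0.0102, 0.0218]
eef_rot: [-0.511, -0.488, 0.512, -0.488]
ft_force: [0.6, -0.0, -1.7]
width: 0.0116
```

Emit:
drive_tool(moves="0 0 0 0 0.8;0 0 0 0 0.5;0 0 0 0 0.2;0 0 0 0 0;0 0 0.03 0 0;0 0 0.05 0 0;0 -0.01 0.05 0 0;-0.004 -0.05 0.04 -3 0;-0.004 -0.05 0.02 -6 0;-0.004 -0.05 0.02 -6 0;-0.005 -0.05 0.01 -6 0;-0.004 -0.05 0 0 0;-0.004 -0.04 0 0 0;0 0 0 0 0;0 0 0 0 0")

```text
time: 8.3
ee_pos: [0.4247, -0.308, 0.2409]
eef_rot: [0.592, 0.387, -0.592, 0.387]
ft_force: [0.3, 0.2, 0.4]
width: 0.0869
```

```bash
python3 - <<'E'
from h import *
st(); shot('wrist','w3'); c=shot('top','t3')
a=cv2.imread('pics/t3.png')
cv2.imwrite('pics/t3z.png',cv2.resize(a[130:190,250:350],(800,480),interpolation=cv2.INTER_CUBIC))
E
```

```text
t8.30 tcp [ 0.4247 -0.308   0.2409] yaw -23.63 F [0.3 0.2 0.4] w 0.0869 j [ 0.94  0.14 -0.43  1.69  0.06  1.32  0.08]
```

View pics/w3.png

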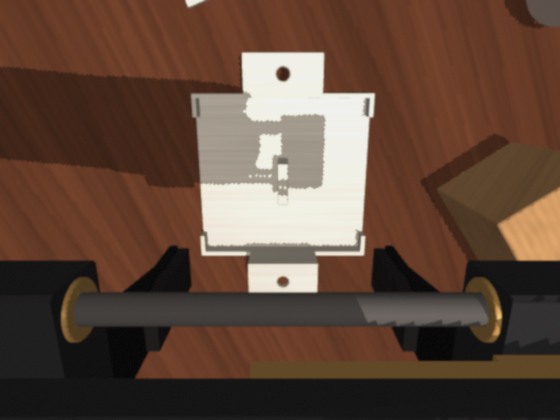

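View pics/t3.png

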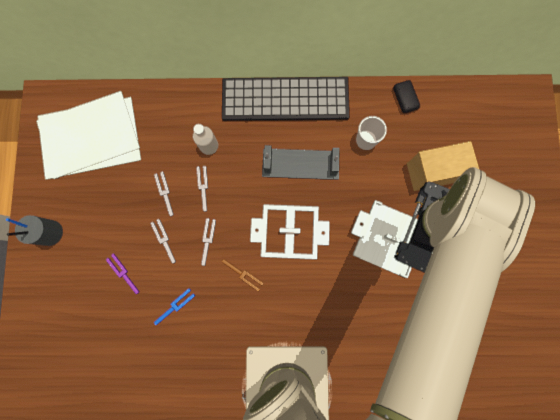

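View pics/t3z.png

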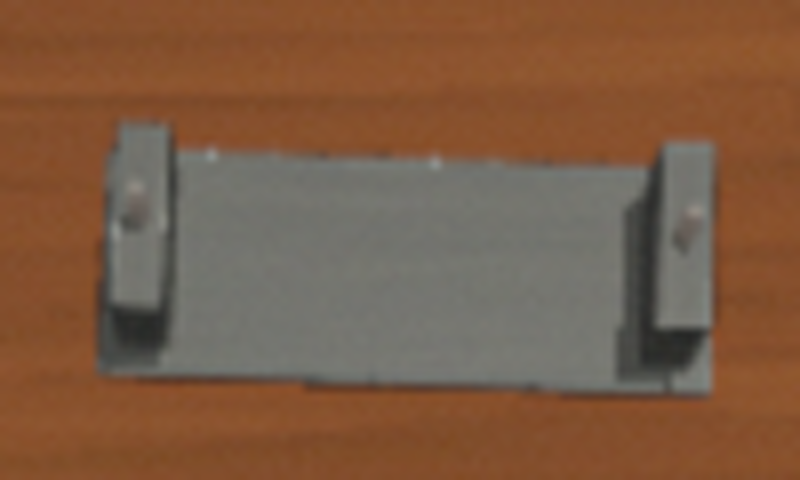

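```bash
python3 - <<'E'
from h import *
c=load('w3'); 
A=ray(c,283,73.5,.049);B=ray(c,283,281,.049);d=A-B
print('tray',A,B,(A+B)/2,np.linalg.norm(d),np.degrees(np.arctan2(-d[0],d[1])))
for v in (163,182): print('fin',ray(c,283,v,.045))
print('carton',ray(c,425,190,0),ray(c,440,192,0.12))
t=load('t3')
k=1/8
# shoulders: left post top corners, right post
Q=[(120,125),(172,125),(112,305),(163,307),(663,145),(714,145),(657,326),(710,328)]
P=[ray(t,250+x*k-.4,130+y*k-.4,.07) for x,y in Q]
L=np.mean(P[:4],0);R=np.mean(P[4:],0);print('posts',L,R,(L+R)/2,np.linalg.norm(L-R),np.degrees(np.arctan2(-(L-R)[0],(L-R)[1])))
L=ray(t,250+133/8-.4,130+186/8-.4,.1);R=ray(t,250+692/8-.4,130+210/8-.4,.1);print('tips',L,R,(L+R)/2,np.linalg.norm(L-R))
E
```

```text
tray [ 0.46604485 -0.21924033  0.049     ] [ 0.3857973  -0.40325844  0.049     ] [ 0.42592108 -0.31124938  0.049     ] 0.20075441289753643 -23.561295409591416
fin [ 0.43431208 -0.29206999  0.045     ]
fin [ 0.42698024 -0.30888288  0.045     ]
carton [ 0.56137271 -0.38843741  0.        ] [ 0.53909422 -0.34824106  0.12      ]
posts [0.6614486  0.05364072 0.07      ] [ 0.65230051 -0.14501521  0.07      ] [ 0.65687455 -0.04568724  0.07      ] 0.19886644941989537 -2.6366023303475106
tips [0.6633535  0.05533094 0.1       ] [ 0.65307182 -0.14351972  0.1       ] [ 0.65821266 -0.04409439  0.1       ] 0.1991162868848226
```

Emit:
drive_tool(moves="0.0013 -0.003 -0.04 0 0;0 0 -0.05 0 0;0 0 -0.05 0 0;0 0 -0.05 0 0;0 0 -0.025 0 0;0 0 -0.006 0 0;0 0 0 0 0.6;0 0 0 0 1;0 0 0 0 1;0 0 0 0 1;0 0 0 0 1;0 0 0 0 1;0 0 0 0 1;0 0 0 0 1", newtons=50)

```text
time: 10.15
ee_pos: [0.4257, -0.3119, 0.02]
eef_rot: [0.592, 0.387, -0.592, 0.387]
ft_force: [-0.8, 1.5, 0.3]
width: 0.0152
```

```bash
python3 - <<'E'
from h import *
st()
E
```

```text
t10.15 tcp [ 0.4257 -0.3119  0.02  ] yaw -23.67 F [-0.8  1.5  0.3] w 0.0152 j [ 0.9   0.38 -0.4   1.91  0.19  0.89 -0.02]
```

Emit:
drive_tool(moves="0 0 0 0 1;0 0 0 0 1;0 0 0.02 0 1;0 0 0.04 0 1;0 0 0.05 0 1;0.02 0.02 0.01 2 1;0.03 0.035 0 4 1;0.03 0.035 0 4 1;0.03 0.035 0 4 1;0.03 0.035 0 4 1;0.03 0.035 0 3 1;0.03 0.035 0 0 1;0.02 0.02 0 0 1;0.01 0.01 0 0 1;0.003 0.005 0 0 1;0 0 0 0 1;0 0 0 0 1")

```text
time: 12.28
ee_pos: [0.6583, -0.0482, 0.1401]
eef_rot: [-0.512, -0.488, 0.512, -0.488]
ft_force: [-1.0, -0.2, -3.4]
width: 0.0096
```

```bash
python3 - <<'E'
from h import *
st(); shot('wrist','w4'); c=shot('top','t4')
a=cv2.imread('pics/t4.png')
cv2.imwrite('pics/t4z.png',cv2.resize(a[120:190,240:360],(800,467),interpolation=cv2.INTER_CUBIC))
E
```

```text
t12.28 tcp [ 0.6583 -0.0482  0.1401] yaw -2.75 F [-1.  -0.2 -3.4] w 0.0096 j [ 0.42  0.54 -0.59  1.45  0.3   1.25 -0.24]
```

View pics/w4.png

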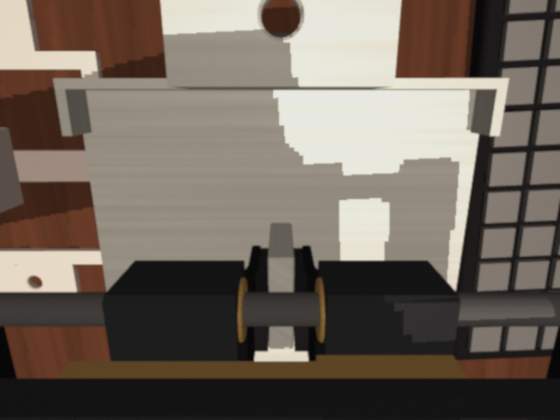

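View pics/t4z.png

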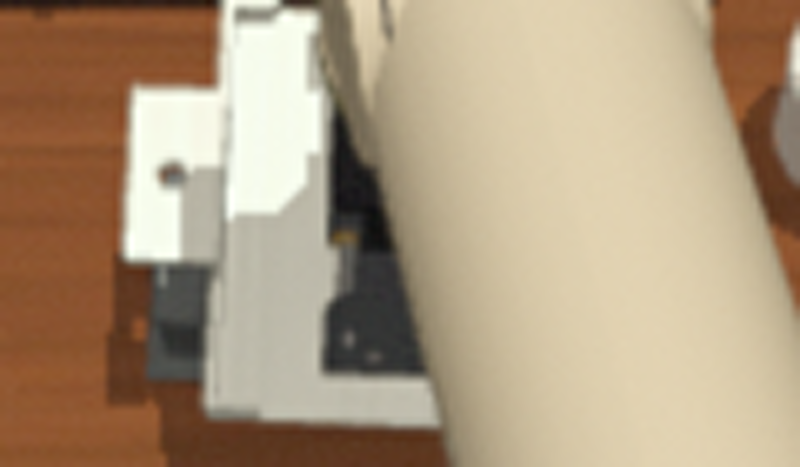

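```bash
python3 - <<'E'
from h import *
c=load('w4')
for v in (14,15,16): print(ray(c,281,v,.171),ray(c,281,v,.165))
E
```

```text
[0.66345063 0.05277383 0.171     ] [0.66351352 0.05393801 0.165     ]
[0.66343777 0.05250802 0.171     ] [0.66350002 0.053659   0.165     ]
[0.66342489 0.05224185 0.171     ] [0.6634865 0.0533796 0.165    ]
```

Emit:
drive_tool(moves="0 0.001 -0.02 0 1;0 0 -0.03 0 1;0 0 -0.012 0 1;0 0 -0.008 0 1;0 0 -0.006 0 1;0 0 -0.004 0 1;0 0 0 0 1")

```text
time: 13.25
ee_pos: [0.6588, -0.0459, 0.0601]
eef_rot: [0.512, 0.488, -0.511, 0.488]
ft_force: [0.3, 0.1, -2.7]
width: 0.0091
```

```bash
python3 - <<'E'
from h import *
st(); shot('wrist','w5')
E
```

```text
t13.25 tcp [ 0.6588 -0.0459  0.0601] yaw -2.67 F [ 0.3  0.1 -2.7] w 0.0091 j [ 0.41  0.61 -0.56  1.52  0.35  1.11 -0.27]
```

View pics/w5.png

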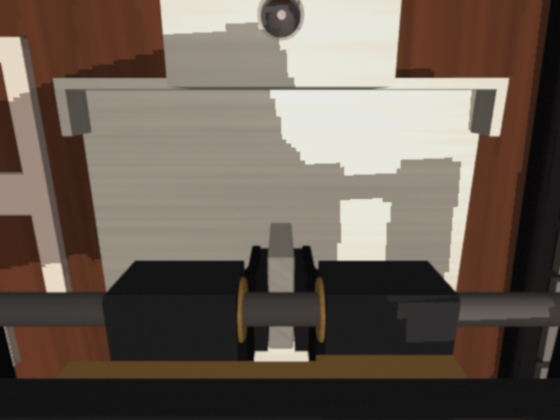

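The left pin shows centred in the hole at (281,15), and the force is unchanged. I'll lower it to the shoulders.

Emit:
drive_tool(moves="0 0 -0.008 0 1;0 0 -0.005 0 1;0 0 -0.002 0 1;0 0 0 0 1")

```text
time: 13.8
ee_pos: [0.6587, -0.0459, 0.0451]
eef_rot: [0.512, 0.488, -0.511, 0.488]
ft_force: [-1.2, -0.3, -1.7]
width: 0.0099
```

Emit:
drive_tool(moves="0 0 0 0 0.9;0 0 0 0 0.7;0 0 0 0 0.5;0 0 0 0 0.3;0 0 0.02 0 0.3;0 0 0.05 0 0.2;0 0.01 0.05 0 0;-0.01 0.035 0.04 -10 0;-0.014 0.035 0 -10 0;-0.014 0.035 0 -10 0;-0.014 0.035 0 -10 0;-0.014 0.035 0 -10 0;-0.014 0.035 0 -10 0;-0.014 0.035 0 -10 0;-0.014 0.035 0 -10.7 0;0 0.006 0 0 0;0 0 0 0 0;0 0 0 0 0")

```text
time: 16.05
ee_pos: [0.5515, 0.2487, 0.2054]
eef_rot: [0.706, 0.04, -0.706, 0.041]
ft_force: [0.2, -0.9, -0.5]
width: 0.0869
```

```bash
cat >> h.py <<'E'
def forks(fn,zones=None,z=.011):
    a=cv2.imread('pics/'+fn+'.png'); c=load(fn); hsv=cv2.cvtColor(a,cv2.COLOR_BGR2HSV)
    m=((hsv[...,1]<70)&(hsv[...,2]>120)).astype(np.uint8); m[:150]=0;m[290:]=0;m[:,:110]=0;m[:,245:]=0
    n,l,s,ce=cv2.connectedComponentsWithStats(m)
    for i in range(1,n):
        if s[i,4]>80:
            ys,xs=np.nonzero(l==i); P=np.array([ray(c,x,y,z)[:2] for x,y in zip(xs,ys)]); mu=P.mean(0); w,V=np.linalg.eigh(np.cov(P.T)); d=V[:,1]; t=(P-mu)@d; q=(P-mu)@V[:,0]
            if q[t>0].std()<q[t<0].std(): d=-d;t=-t
            mid=mu+d*(t.max()+t.min())/2
            print(ce[i].round(),s[i,4],'mid',mid.round(4),'ang',np.degrees(np.arctan2(d[1],d[0])).round(1),'len',np.ptp(t).round(3),'stem-32',(mid-.032*d).round(4))
E
python3 - <<'E'
from h import *
st(); shot('wrist','w6'); shot('top','t6'); forks('t6')
E
```

```text
t16.05 tcp [0.5515 0.2487 0.2054] yaw -83.41 F [ 0.2 -0.9 -0.5] w 0.0869 j [-0.09  0.35 -0.52  1.53  0.18  1.3  -2.08]
[184. 217.] 9856 mid [0.5084 0.3213] ang 37.3 len 0.583 stem-32 [0.4829 0.3019]
```

View pics/w6.png

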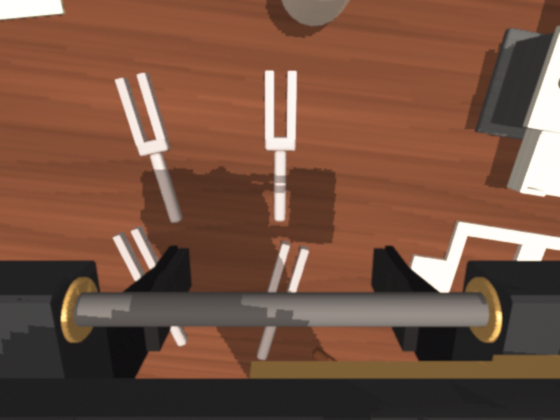

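View pics/t6.png

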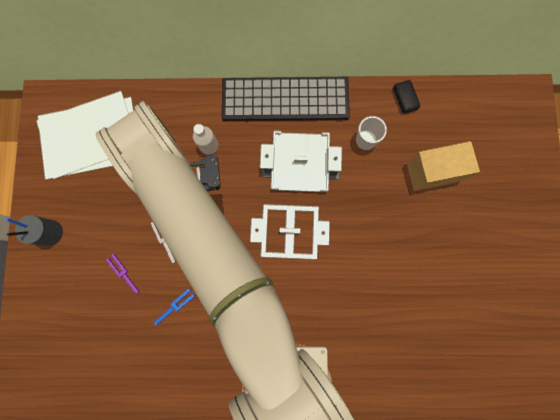

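```bash
cat >> h.py <<'E'
def fw(c,tip,end,z=.011):
    A=ray(c,*tip,z);B=ray(c,*end,z);d=(A-B)[:2];L=np.linalg.norm(d);d/=L;mid=(A+B)[:2]/2
    print('mid',mid.round(4),'len',L.round(4),'ang',np.degrees(np.arctan2(d[1],d[0])).round(1),'stem-32',(mid-.032*d).round(4))
E
python3 - <<'E'
from h import *
c=load('w6')
fw(c,(281,71),(280,219)); fw(c,(129,75),(176,221))
E
```

```text
mid [0.5834 0.2524] len 0.1368 ang 6.2 stem-32 [0.5515 0.249 ]
mid [0.5672 0.3694] len 0.1389 ang 19.3 stem-32 [0.537  0.3588]
```

Emit:
drive_tool(moves="0 0 -0.05 0 0.3;0 0 -0.05 0 0.4;0 0 -0.05 0 0.5;0 0 -0.035 0 0.5;0 0 -0.0075 0 0.5;0 0 0 0 0.6;0 0 0 0 0.8;0 0 0 0 1;0 0 0 0 1;0 0 0 0 1;0 0 0 0 1", newtons=50)

```text
time: 17.52
ee_pos: [0.5509, 0.25, 0.0128]
eef_rot: [0.706, 0.041, -0.706, 0.041]
ft_force: [-0.3, -1.5, 2.9]
width: 0.01
```

```bash
python3 - <<'E'
from h import *
st(); shot('wrist','w7')
E
```

```text
t17.52 tcp [0.5509 0.25   0.0128] yaw -83.38 F [-0.3 -1.5  2.9] w 0.0100 j [-0.13  0.55 -0.47  1.71  0.29  0.96 -2.16]
```

View pics/w7.png

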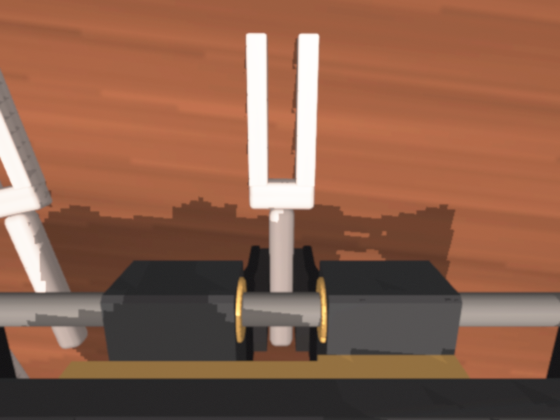

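Emit:
drive_tool(moves="0 0 0 0 1;0 0 0.02 0 1;0 0 0.05 0 1;0 0 0.05 0 1;0 -0.03 0 7 1;0 -0.04 0 10 1;0.01 -0.04 0 10 1;0.025 -0.04 0 10 1;0.025 -0.04 0 10 1;0.028 -0.04 0 10 1;0.03 -0.04 0 10 1;0.03 -0.04 0 10 1;0.02 -0.021 0 3.7 1;0 0 0 0 1;0 0 0 0 1")

```text
time: 19.45
ee_pos: [0.7184, -0.0795, 0.1331]
eef_rot: [0.512, 0.489, -0.511, 0.488]
ft_force: [-0.4, 0.4, -0.5]
width: 0.0106
```

```bash
python3 - <<'E'
from h import *
st(); shot('wrist','w8'); shot('top','t8'); forks('t8')
E
```

```text
t19.45 tcp [ 0.7184 -0.0795  0.1331] yaw -2.65 F [-0.4  0.4 -0.5] w 0.0106 j [ 0.41  0.68 -0.58  1.25  0.36  1.31 -0.2 ]
[124. 156.] 414 mid [0.6826 0.4986] ang 95.7 len 0.094 stem-32 [0.6858 0.4668]
[164. 191.] 263 mid [0.5641 0.3699] ang 18.9 len 0.141 stem-32 [0.5338 0.3596]
[163. 239.] 283 mid [0.4193 0.3659] ang 26.6 len 0.141 stem-32 [0.3907 0.3516]
[207. 238.] 287 mid [0.4174 0.2372] ang -8.5 len 0.141 stem-32 [0.3858 0.2419]
```

View pics/w8.png

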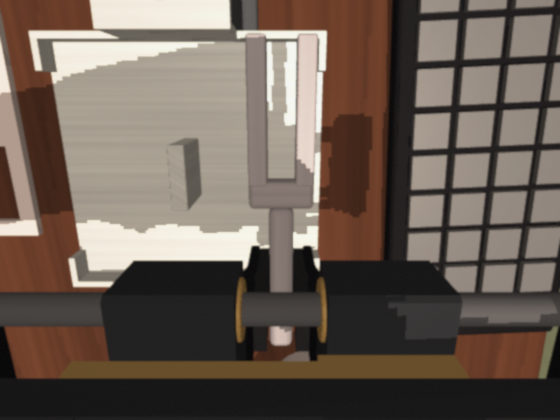

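View pics/t8.png

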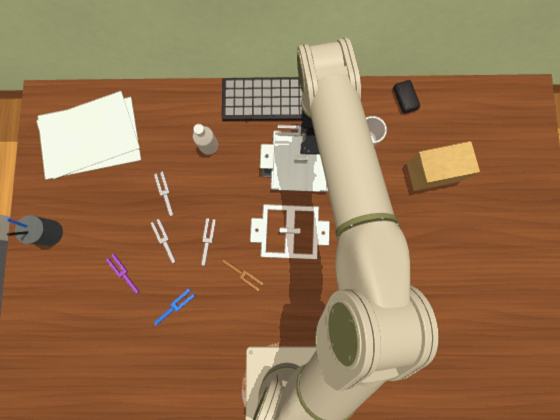

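Emit:
drive_tool(moves="0 -0.0015 -0.03 0 1;0 0 -0.03 0 1;0 0 -0.018 0 1;0 0 -0.009 0 1;0 0 -0.003 0 1;0 0 0 0 1")

```text
time: 20.3
ee_pos: [0.7192, -0.0823, 0.0433]
eef_rot: [0.512, 0.488, -0.511, 0.488]
ft_force: [0.1, 0.0, -0.7]
width: 0.0105
```

```bash
python3 - <<'E'
from h import *
st(); shot('wrist','w9')
E
```

```text
t20.30 tcp [ 0.7192 -0.0823  0.0433] yaw -2.67 F [ 0.1  0.  -0.7] w 0.0105 j [ 0.4   0.76 -0.55  1.33  0.4   1.17 -0.23]
```

View pics/w9.png

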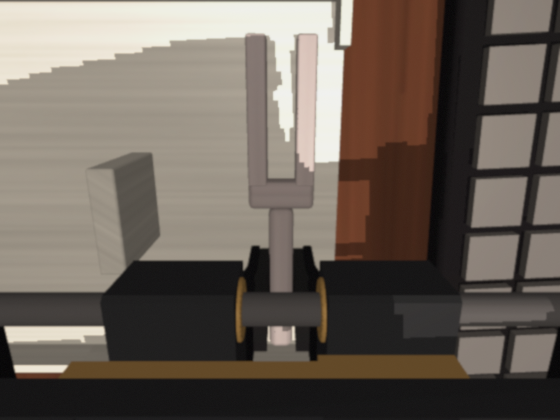

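Emit:
drive_tool(moves="0 0 -0.0005 0 0.9;0 0 0 0 0.8;0 0 0 0 0.7;0 0 0.01 0 0.7;0 0 0.04 0 0.6;0 0.01 0.055 0 0.5;-0.013 0.035 0.05 -8 0.3;-0.021 0.05 0.01 -10 0.3;-0.021 0.05 0 -10 0.3;-0.021 0.05 0 -10 0.3;-0.021 0.05 0 -10 0.3;-0.021 0.05 0 -10 0.3;-0.021 0.05 0 -10 0.3;-0.021 0.05 0 0 0.3;-0.021 0.045 0 0 0.3;-0.021 0.04 0 0 0.3;0 0.01 0 0 0.3;0 0 0 0 0.3")

```text
time: 22.6
ee_pos: [0.5168, 0.4079, 0.2075]
eef_rot: [0.697, 0.119, -0.697, 0.119]
ft_force: [1.0, -0.9, -0.0]
width: 0.0612
```

```bash
python3 - <<'E'
from h import *
st(); shot('wrist','w10')
E
```

```text
t22.60 tcp [0.5168 0.4079 0.2075] yaw -70.62 F [ 1.  -0.9 -0. ] w 0.0612 j [-0.33  0.48 -0.57  1.38  0.26  1.36 -2.14]
```

View pics/w10.png

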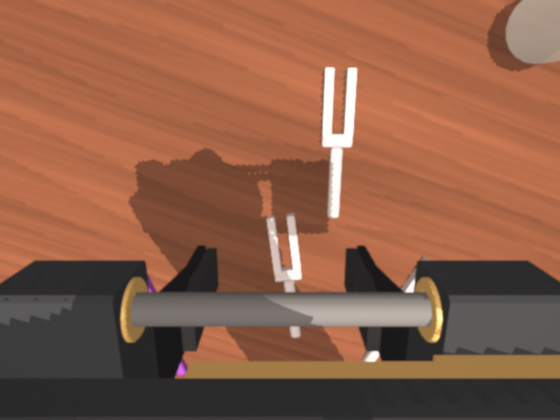

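```bash
python3 - <<'E'
from h import *
c=load('w10')
fw(c,(340.5,68),(334,217))
E
```

```text
mid [0.5664 0.3694] len 0.1381 ang 19.3 stem-32 [0.5362 0.3588]
```

Emit:
drive_tool(moves="0.0194 -0.049 0 0 0.4;0 0 -0.05 0 0.4;0 0 -0.05 0 0.4;0 0 -0.05 0 0.5;0 0 -0.035 0 0.5;0 0 -0.0095 0 0.6;0 0 0 0 0.7;0 0 0 0 1;0 0 0 0 1;0 0 0 0 1;0 0 0 0 1;0 0 0 0 1")

```text
time: 24.15
ee_pos: [0.5367, 0.3586, 0.0133]
eef_rot: [0.697, 0.119, -0.697, 0.119]
ft_force: [-0.3, -1.9, 6.1]
width: 0.0106
```

```bash
python3 - <<'E'
from h import *
st(); shot('wrist','w11')
E
```

```text
t24.15 tcp [0.5367 0.3586 0.0133] yaw -70.68 F [-0.3 -1.9  6.1] w 0.0106 j [-0.28  0.63 -0.51  1.59  0.35  1.01 -2.13]
```

View pics/w11.png

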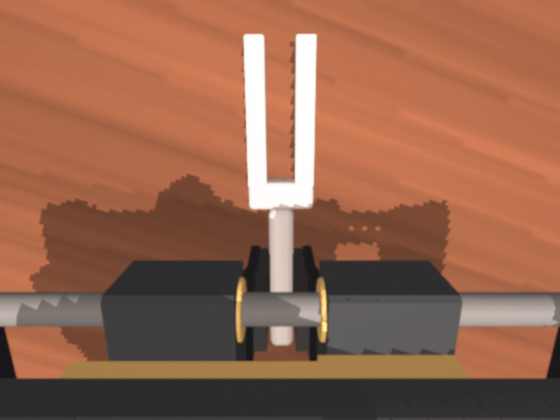

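Emit:
drive_tool(moves="0 0 0 0 1;0 0 0.03 0 1;0 0 0.055 0 1;0 0 0.055 0 1;0 0 0.05 0 1;0.014 -0.044 0 6.8 1;0.015 -0.044 0 6.8 1;0.015 -0.044 0 6.8 1;0.015 -0.044 0 6.8 1;0.015 -0.044 0 6.8 1;0.015 -0.044 0 6.8 1;0.015 -0.044 0 6.8 1;0.015 -0.044 0 6.8 1;0.015 -0.044 -0.03 6.8 1;0.0133 -0.0457 -0.03 6.8 1;0 0 -0.02 0 1;0 0 0 0 1")

```text
time: 26.32
ee_pos: [0.6821, -0.0826, 0.1204]
eef_rot: [-0.511, -0.489, 0.512, -0.487]
ft_force: [0.0, 0.2, -0.3]
width: 0.0101
```

```bash
python3 - <<'E'
from h import *
st(); shot('wrist','w12'); shot('top','t12'); forks('t12')
E
```

```text
t26.32 tcp [ 0.6821 -0.0826  0.1204] yaw -2.70 F [ 0.   0.2 -0.3] w 0.0101 j [ 0.44  0.61 -0.57  1.38  0.33  1.25 -0.2 ]
[124. 156.] 415 mid [0.6826 0.4986] ang 95.6 len 0.094 stem-32 [0.6857 0.4667]
[163. 239.] 282 mid [0.4193 0.3659] ang 26.6 len 0.141 stem-32 [0.3907 0.3515]
[207. 238.] 286 mid [0.4174 0.2371] ang -8.4 len 0.141 stem-32 [0.3858 0.2418]
```

View pics/w12.png

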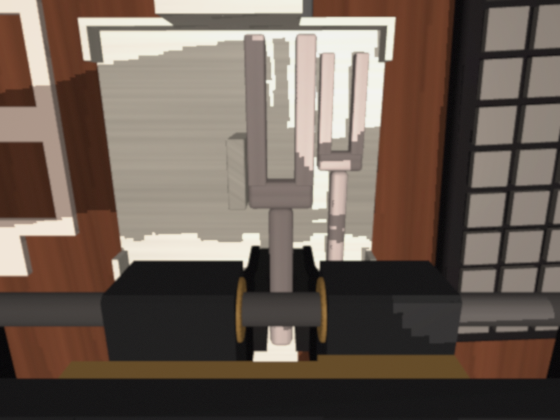

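```bash
cat >> h.py <<'E'
C=np.array([.6588,-.0459]);TH=np.radians(-2.7)
def stand(p): d=np.array(p)[:2]-C; return np.array([d[0]*np.cos(TH)+d[1]*np.sin(TH),-d[0]*np.sin(TH)+d[1]*np.cos(TH)])
E
python3 - <<'E'
from h import *
c=load('w12')
for q in ((320,54),(367,54),(320,168),(361,168),(343.5,54),(340.5,168)): print(q,(stand(ray(c,*q,.04))*1000).round(1))
print('tcp',stand([.6821,-.0826]))
E
```

```text
(320, 54) [47.8 66.4]
(367, 54) [75.1 66.4]
(320, 168) [49.8 -0.7]
(361, 168) [75.7 -0.7]
(343.5, 54) [61.5 66.4]
(340.5, 168) [62.7 -0.7]
tcp [ 0.02500294 -0.03556168]
```

Emit:
drive_tool(moves="0.0018 0 -0.03 0 1;0 0 -0.025 0 1;0 0 -0.014 0 1;0 0 -0.006 0 1;0 0 -0.0025 0 1;0 0 0 0 1")

```text
time: 27.18
ee_pos: [0.6856, -0.0831, 0.0458]
eef_rot: [0.512, 0.488, -0.511, 0.488]
ft_force: [-0.7, -0.1, -1.2]
width: 0.0102
```

```bash
python3 - <<'E'
from h import *
st(); shot('wrist','w13')
E
```

```text
t27.18 tcp [ 0.6856 -0.0831  0.0458] yaw -2.67 F [-0.7 -0.1 -1.2] w 0.0102 j [ 0.43  0.69 -0.55  1.43  0.38  1.13 -0.22]
```

View pics/w13.png

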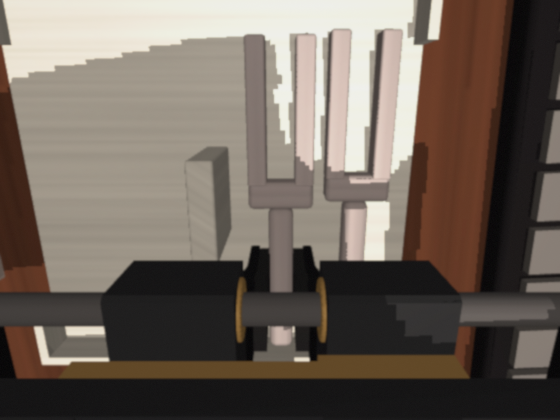

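Emit:
drive_tool(moves="0 0 -0.0027 0 1;0 0 0 0 0.85;0 0 0 0 0.75;0 0 0 0 0.75;0 0 0.01 0 0.75;0 0 0.045 0 0.75;0 0.01 0.055 0 0.6;-0.025 0.035 0.04 -6 0.3;-0.03 0.044 0.01 -6 0.3;-0.03 0.044 0 -6 0.3;-0.03 0.044 0 -6 0.3;-0.03 0.044 0 -6 0.3;-0.03 0.044 0 -6 0.3;-0.03 0.044 0 -6 0.3;-0.03 0.044 0 -6 0.3;-0.03 0.044 0 -6 0.3;-0.03 0.0376 0 -6.7 0.3;0 0 0 0 0.3;0 0 0 0 0.3")

```text
time: 29.6
ee_pos: [0.3907, 0.3511, 0.2028]
eef_rot: [0.688, 0.163, -0.688, 0.163]
ft_force: [1.0, 0.1, -0.3]
width: 0.0611
```

```bash
python3 - <<'E'
from h import *
st(); shot('wrist','w14')
E
```

```text
t29.60 tcp [0.3907 0.3511 0.2028] yaw -63.31 F [ 1.   0.1 -0.3] w 0.0611 j [-0.14  0.21 -0.76  1.73  0.15  1.26 -2.04]
```

View pics/w14.png

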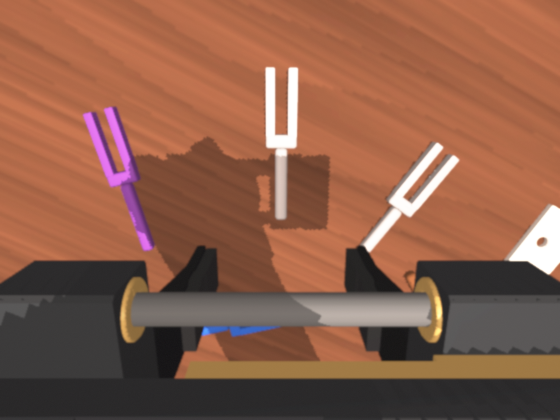

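```bash
python3 - <<'E'
from h import *
c=load('w14')
fw(c,(281.5,68),(281,218.5)); fw(c,(447,150.5),(366,248))
E
```

```text
mid [0.4214 0.3656] len 0.1377 ang 26.5 stem-32 [0.3927 0.3513]
mid [0.4289 0.2362] len 0.1189 ang -8.6 stem-32 [0.3972 0.241 ]
```

Emit:
drive_tool(moves="0.001 0 -0.05 0 0.4;0 0 -0.05 0 0.4;0 0 -0.05 0 0.5;0 0 -0.032 0 0.5;0 0 -0.007 0 0.6;0 0 0 0 0.7;0 0 0 0 1;0 0 0 0 1;0 0 0 0 1;0 0 0 0 1;0 0 0 0 1")

```text
time: 31.02
ee_pos: [0.3918, 0.3517, 0.0142]
eef_rot: [0.689, 0.163, -0.688, 0.163]
ft_force: [-0.4, -1.3, 5.8]
width: 0.0102
```

```bash
python3 - <<'E'
from h import *
st(); shot('wrist','w15')
E
```

```text
t31.02 tcp [0.3918 0.3517 0.0142] yaw -63.38 F [-0.4 -1.3  5.8] w 0.0102 j [-0.24  0.45 -0.68  1.91  0.35  0.91 -2.19]
```

View pics/w15.png

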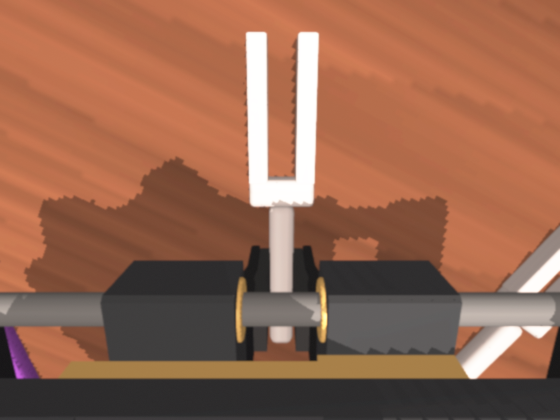

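Emit:
drive_tool(moves="0 0 0 0 1;0 0 0.03 0 1;0 0 0.055 0 1;0 0 0.055 0 1;0 0 0.04 0 1;0.024 -0.043 0 6 1;0.024 -0.043 0 6 1;0.024 -0.043 0 6 1;0.024 -0.043 0 6 1;0.024 -0.043 0 6 1;0.024 -0.043 0 6 1;0.024 -0.043 0 6 1;0.024 -0.043 0 6 1;0.024 -0.043 -0.03 6 1;0.0224 -0.0438 -0.03 6.7 1;0 0 -0.01 0 1;0 0 0 0 1")

```text
time: 33.2
ee_pos: [0.6289, -0.0786, 0.1225]
eef_rot: [-0.511, -0.489, 0.512, -0.487]
ft_force: [0.4, 1.2, -1.6]
width: 0.0103
```

```bash
python3 - <<'E'
from h import *
st(); shot('wrist','w16'); shot('top','t16'); forks('t16'); print(stand(tool()[0]))
E
```

```text
t33.20 tcp [ 0.6289 -0.0786  0.1225] yaw -2.68 F [ 0.4  1.2 -1.6] w 0.0103 j [ 0.48  0.49 -0.56  1.54  0.28  1.19 -0.18]
[124. 156.] 415 mid [0.6826 0.4986] ang 95.6 len 0.094 stem-32 [0.6857 0.4667]
[207. 239.] 289 mid [0.4174 0.2372] ang -8.5 len 0.141 stem-32 [0.3858 0.242 ]
[-0.02748122 -0.03310401]
```

View pics/w16.png

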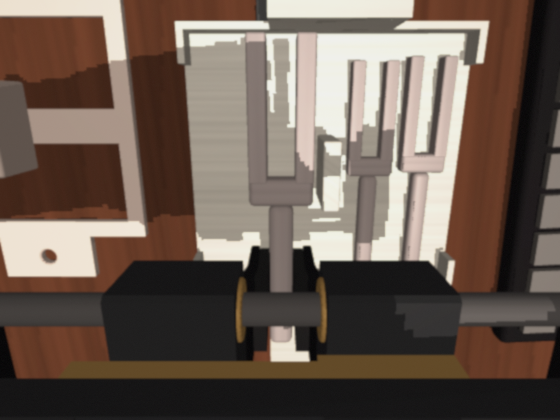

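Emit:
drive_tool(moves="0 -0.001 -0.03 0 1;0 0 -0.025 0 1;0 0 -0.014 0 1;0 0 -0.008 0 1;0 0 -0.002 0 1;0 0 0 0 1")

```text
time: 34.05
ee_pos: [0.6301, -0.0803, 0.0451]
eef_rot: [0.512, 0.488, -0.511, 0.489]
ft_force: [-0.1, -0.8, -1.4]
width: 0.0102
```

```bash
python3 - <<'E'
from h import *
st(); shot('wrist','w17'); print(stand(tool()[0]))
E
```

```text
t34.05 tcp [ 0.6301 -0.0803  0.0451] yaw -2.67 F [-0.1 -0.8 -1.4] w 0.0102 j [ 0.46  0.58 -0.54  1.6   0.33  1.05 -0.21]
[-0.02705    -0.03569657]
```

View pics/w17.png

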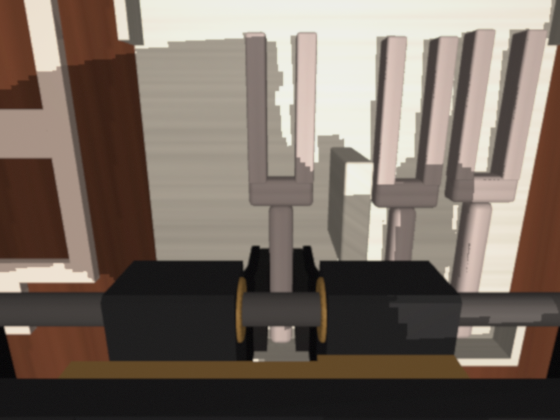

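Emit:
drive_tool(moves="0 0 -0.001 0 1;0 0 0 0 0.85;0 0 0 0 0.75;0 0 0 0 0.75;0 0 0.01 0 0.75;0 0 0.045 0 0.75;0 0.01 0.055 0 0.6;-0.025 0.03 0.04 -8 0.3;-0.027 0.035 0.01 -9 0.3;-0.027 0.035 0 -9 0.3;-0.027 0.035 0 -9 0.3;-0.027 0.035 0 -10 0.3;-0.027 0.035 0 -10 0.3;-0.027 0.035 0 -10 0.3;-0.027 0.035 0 -10 0.3;-0.0283 0.037 0 -10 0.3;0 0 0 0 0.3;0 0 0 0 0.3")

```text
time: 36.35
ee_pos: [0.3877, 0.2413, 0.2038]
eef_rot: [0.707, 0.015, -0.707, 0.015]
ft_force: [-0.3, -0.5, 0.1]
width: 0.0603
```

```bash
python3 - <<'E'
from h import *
st(); shot('wrist','w18')
E
```

```text
t36.35 tcp [0.3877 0.2413 0.2038] yaw -87.56 F [-0.3 -0.5  0.1] w 0.0603 j [ 0.09  0.02 -0.74  1.89  0.02  1.23 -2.19]
```

View pics/w18.png

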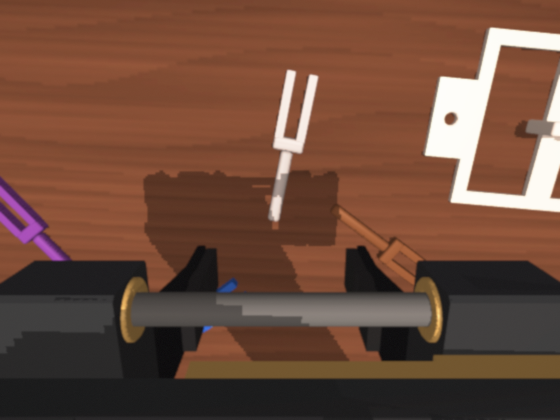

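```bash
python3 - <<'E'
from h import *
c=load('w18')
fw(c,(303.5,73),(274.5,219)); print(ray(c,338,208,.011))
E
```

```text
mid [0.4196 0.2356] len 0.137 ang -8.5 stem-32 [0.3879 0.2404]
[0.3656253  0.18473123 0.011     ]
```

Emit:
drive_tool(moves="0 0 -0.05 -3 0.6;0 0 -0.04 -3 0.6;0 0 0 0 0.6")

```text
time: 36.78
ee_pos: [0.3862, 0.2399, 0.1113]
eef_rot: [-0.705, 0.023, 0.708, 0.022]
ft_force: [-0.8, -0.4, 0.2]
width: 0.0395
```

```bash
python3 - <<'E'
from h import *
st()
E
```

```text
t36.77 tcp [0.3862 0.2399 0.1113] yaw -93.68 F [-0.8 -0.4  0.2] w 0.0395 j [ 0.06  0.14 -0.75  2.    0.11  1.04 -2.37]
```

Emit:
drive_tool(moves="0.001 0.0005 -0.05 -1 0.6;0 0 -0.035 -1 0.6;0 0 -0.0125 0 0.6;0 0 0 0 0.7;0 0 0 0 0.85;0 0 0 0 1;0 0 0 0 1;0 0 0 0 1")

```text
time: 37.78
ee_pos: [0.3891, 0.2424, 0.0169]
eef_rot: [0.707, -0.035, -0.706, -0.035]
ft_force: [-1.4, -1.1, 8.5]
width: 0.0101
```

```bash
python3 - <<'E'
from h import *
st(); shot('wrist','w19')
E
```

```text
t37.77 tcp [0.3891 0.2424 0.0169] yaw -95.67 F [-1.4 -1.1  8.5] w 0.0101 j [-0.02  0.3  -0.7   2.07  0.26  0.85 -2.54]
```

View pics/w19.png

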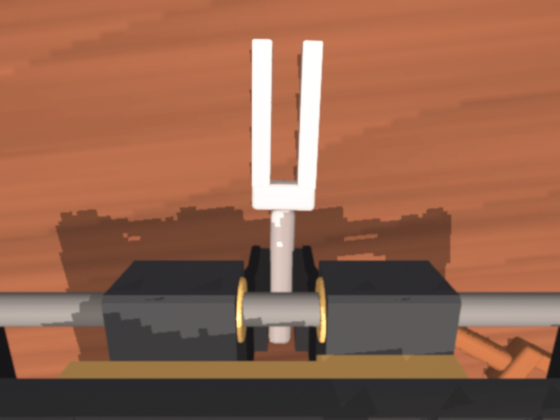

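Emit:
drive_tool(moves="0 0 0 0 1;0 0 0.02 0 1;0 0 0.05 0 1;0 0 0.055 0 1;0 0 0.04 0 1;0.02 -0.032 0 9.3 1;0.02 -0.032 0 9.3 1;0.02 -0.032 0 9.3 1;0.02 -0.032 0 9.3 1;0.02 -0.032 0 9.3 1;0.021 -0.032 0 9.3 1;0.021 -0.032 0 9.3 1;0.021 -0.032 0 9.3 1;0.021 -0.032 -0.02 9.3 1;0.0222 -0.0319 -0.025 9.3 1;0 0 0 0 1;0 0 0 0 1")

```text
time: 39.95
ee_pos: [0.5944, -0.0771, 0.1361]
eef_rot: [0.512, 0.488, -0.511, 0.488]
ft_force: [-0.4, 0.3, -1.0]
width: 0.01
```

```bash
python3 - <<'E'
from h import *
st(); shot('wrist','w20'); shot('top','t20'); print(stand(tool()[0]))
E
```

```text
t39.95 tcp [ 0.5944 -0.0771  0.1361] yaw -2.70 F [-0.4  0.3 -1. ] w 0.0100 j [ 0.5   0.4  -0.56  1.63  0.23  1.18 -0.16]
[-0.06261497 -0.03364329]
```

View pics/w20.png

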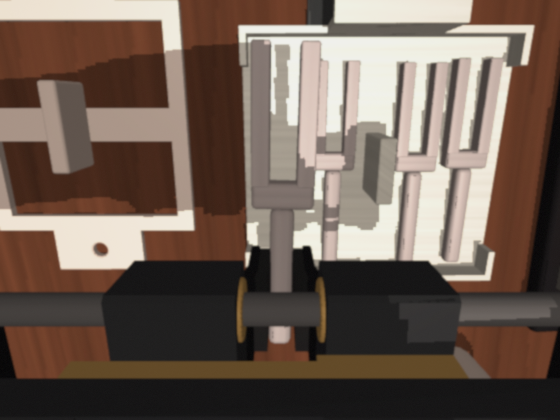

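View pics/t20.png

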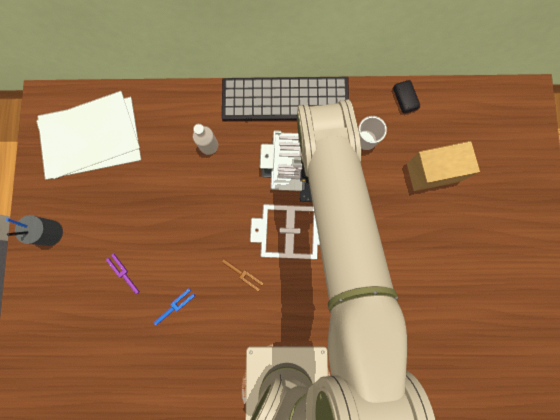

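Emit:
drive_tool(moves="-0.0005 -0.0005 -0.03 1.5 1;0 0 -0.03 0 1;0 0 -0.018 0 1;0 0 -0.009 0 1;0 0 -0.0015 0 1;0 0 0 0 1")

```text
time: 40.8
ee_pos: [0.5946, -0.0782, 0.0482]
eef_rot: [0.505, 0.494, -0.505, 0.495]
ft_force: [0.0, -0.0, -0.7]
width: 0.01
```

```bash
python3 - <<'E'
from h import *
st(); shot('wrist','w21'); print(stand(tool()[0]))
E
```

```text
t40.80 tcp [ 0.5946 -0.0782  0.0482] yaw -1.17 F [ 0.  -0.  -0.7] w 0.0100 j [ 0.48  0.5  -0.53  1.7   0.29  1.02 -0.17]
[-0.06256946 -0.03528828]
```

View pics/w21.png

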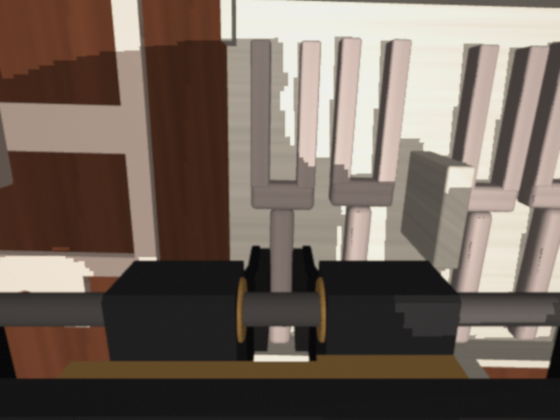

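Fork 4 sits left of the others at (282,190) with a clear gap. I'll lower the last 2 mm and release it.

Emit:
drive_tool(moves="0 0 -0.0015 0 1;0 0 0 0 0.85;0 0 0 0 0.75;0 0 0 0 0.75;0 0 0.01 0 0.75;0 0 0.045 0 0.75;0 0 0.055 0 0.6;0 0 0.05 0 0.3;0 0 0 0 0.3")

```text
time: 41.98
ee_pos: [0.5962, -0.078, 0.2112]
eef_rot: [0.507, 0.493, -0.503, 0.497]
ft_force: [-0.1, 0.1, -1.0]
width: 0.0439
```

```bash
python3 - <<'E'
from h import *
st(); shot('wrist','w22'); shot('scene','s22')
E
```

```text
t41.98 tcp [ 0.5962 -0.078   0.2112] yaw -1.16 F [-0.1  0.1 -1. ] w 0.0439 j [ 0.52  0.34 -0.58  1.54  0.19  1.31 -0.1 ]
```

View pics/w22.png

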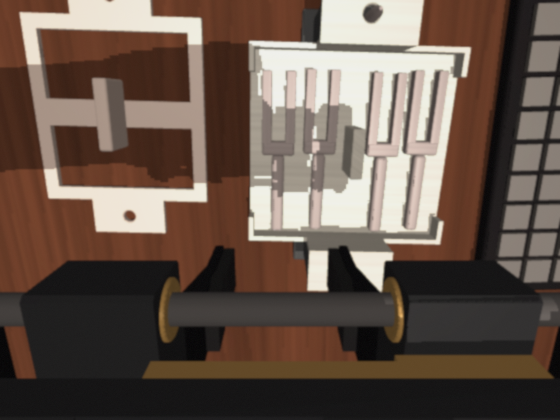

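View pics/s22.png

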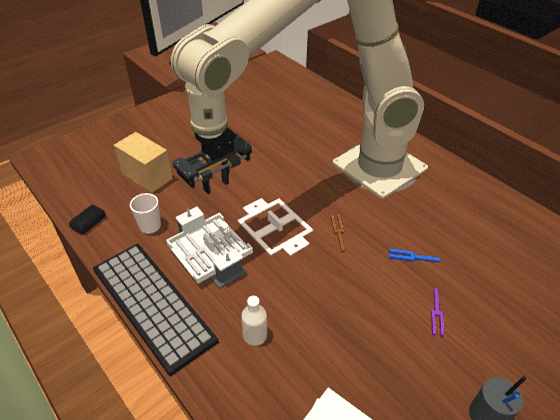

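Emit:
drive_tool(moves="-0.03 0.013 0 -1.5 0.2;-0.04 0.019 0 0 0;-0.04 0.019 0 0 0;-0.037 0.017 0 0 0;0 0 0 0 0;0 0 0 0 0")

```text
time: 42.82
ee_pos: [0.447, -0.0106, 0.2054]
eef_rot: [-0.511, -0.488, 0.512, -0.488]
ft_force: [-0.1, 0.7, 0.5]
width: 0.0868
```

```bash
python3 - <<'E'
from h import *
st(); shot('wrist','w23'); shot('top','t23')
c=load('w22')
for q in ((267,70),(291,70),(310,69),(335,70),(376,73),(401,73),(419,72),(441,72),(277,228),(316,228),(377,229),(412,228)): print(q,(stand(ray(c,*q,.04))*1000).round(1))
E
```

```text
t42.83 tcp [ 0.447  -0.0106  0.2054] yaw -2.69 F [-0.1  0.7  0.5] w 0.0868 j [ 0.58 -0.01 -0.64  1.91 -0.01  1.24 -0.11]
(267, 70) [-73.2  63.6]
(291, 70) [-53.6  64.2]
(310, 69) [-38.   65.3]
(335, 70) [-17.5  65.1]
(376, 73) [16.4 63.7]
(401, 73) [37.  64.3]
(419, 72) [51.7 65.5]
(441, 72) [69.9 65.9]
(277, 228) [-61.8 -73.3]
(316, 228) [-25.8 -72.4]
(377, 229) [ 30.8 -72.1]
(412, 228) [ 63.2 -70.4]
```

View pics/w23.png

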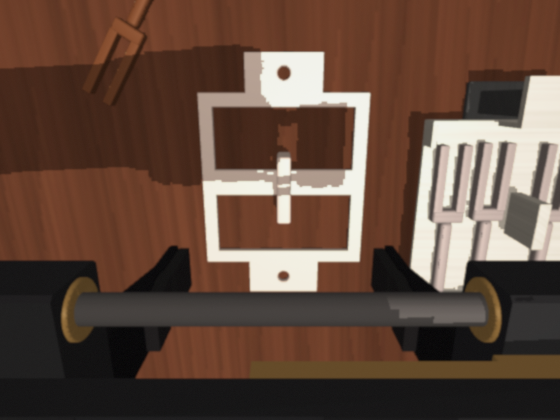

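```bash
python3 - <<'E'
from h import *
c=load('w23')
A=ray(c,284,73,.004);B=ray(c,283,276.5,.004);d=A-B
print((A+B)/2,np.linalg.norm(d),np.degrees(np.arctan2(-d[0],d[1])))
E
```

```text
[ 0.44968454 -0.01297496  0.004     ] 0.2015457903398299 -2.8790949931341006
```

Emit:
drive_tool(moves="0.0025 -0.001 -0.04 0 0;0 0 -0.05 0 0;0 0 -0.05 0 0.2;0 0 -0.035 0 0.4;0 0 -0.008 0 0.6;0 0 0 0 0.8;0 0 0 0 1;0 0 0 0 1;0 0 0 0 1;0 0 0 0 1;0 0 0 0 1", newtons=30)

```text
time: 44.3
ee_pos: [0.4496, -0.0113, 0.023]
eef_rot: [0.512, 0.488, -0.511, 0.488]
ft_force: [-1.3, -0.1, 3.2]
width: 0.012
```

```bash
python3 - <<'E'
from h import *
st()
E
```

```text
t44.30 tcp [ 0.4496 -0.0113  0.023 ] yaw -2.67 F [-1.3 -0.1  3.2] w 0.0120 j [ 0.51  0.26 -0.63  2.09  0.21  0.85 -0.29]
```

Emit:
drive_tool(moves="0 0 0 0 1;0 0 0.02 0 1;0 0 0.05 0 1;0 0 0.06 0 1;0.025 -0.004 0 0 1;0.035 -0.006 0 0 1;0.035 -0.006 0 0 1;0.035 -0.006 0 0 1;0.035 -0.006 0 0 1;0.03 -0.004 0 0 1;0.0142 -0.0026 0 0 1;0 0 0 0 1;0 0 0 0 1")

```text
time: 45.92
ee_pos: [0.658, -0.0456, 0.1524]
eef_rot: [-0.511, -0.489, 0.512, -0.488]
ft_force: [0.5, 0.1, -2.3]
width: 0.0119
```

```bash
python3 - <<'E'
from h import *
st(); shot('wrist','w24')
a=cv2.imread('pics/w24.png')[0:110,150:420]; cv2.imwrite('pics/w24z.png',cv2.resize(a,(800,326),interpolation=cv2.INTER_CUBIC))
E
```

```text
t45.92 tcp [ 0.658  -0.0456  0.1524] yaw -2.65 F [ 0.5  0.1 -2.3] w 0.0119 j [ 0.43  0.53 -0.6   1.44  0.3   1.27 -0.24]
```

View pics/w24.png

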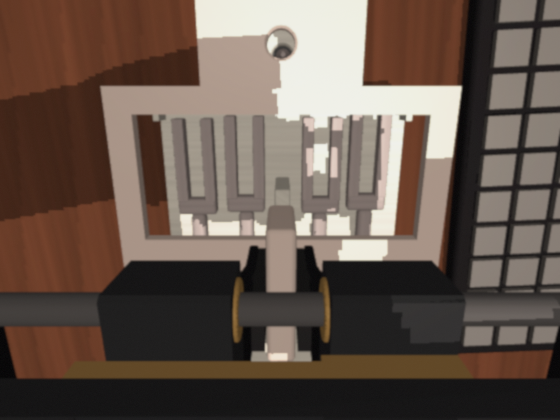

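View pics/w24z.png

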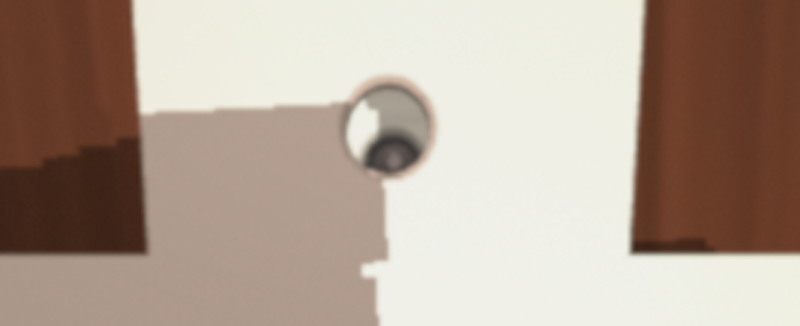

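```bash
python3 - <<'E'
from h import *
c=load('w24')
for z in (.1294,.1324,.1354): print(z,ray(c,281.3,42.5,z))
print('tip',ray(c,283,53.3,.1))
print('expected hole from tcp', .658+.1*.0471,-.0456+.0999)
E
```

```text
0.1294 [0.66309876 0.05476776 0.1294    ]
0.1324 [0.6630778  0.05437479 0.1324    ]
0.1354 [0.66305685 0.05398183 0.1354    ]
tip [0.66393644 0.0534915  0.1       ]
expected hole from tcp 0.66271 0.0543
```

Emit:
drive_tool(moves="0.0008 -0.0007 -0.015 0 1;0 0 -0.01 0 1;0 0 -0.007 0 1;0 0 -0.006 0 1;0 0 0 0 1")

```text
time: 46.6
ee_pos: [0.6593, -0.0465, 0.1143]
eef_rot: [-0.511, -0.488, 0.512, -0.488]
ft_force: [0.6, 0.1, -2.4]
width: 0.0121
```

```bash
python3 - <<'E'
from h import *
st(); shot('wrist','w25')
a=cv2.imread('pics/w25.png')[0:110,150:420]; cv2.imwrite('pics/w25z.png',cv2.resize(a,(800,326),interpolation=cv2.INTER_CUBIC))
E
```

```text
t46.60 tcp [ 0.6593 -0.0465  0.1143] yaw -2.66 F [ 0.6  0.1 -2.4] w 0.0121 j [ 0.42  0.56 -0.58  1.47  0.32  1.21 -0.25]
```

View pics/w25z.png

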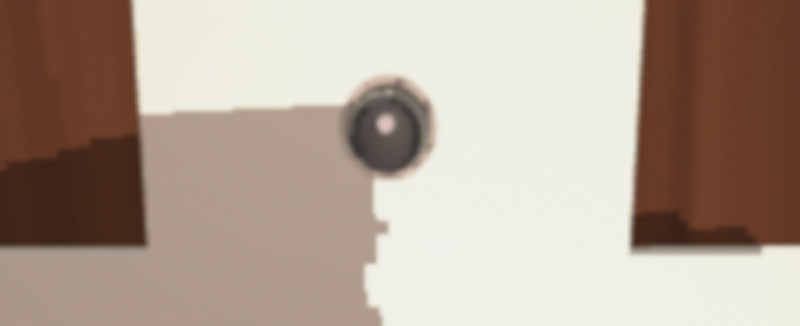

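The left pin is centred in the frame hole and the force is unchanged, so I'll lower to seat.

Emit:
drive_tool(moves="0 0 -0.006 0 1;0 0 -0.005 0 1;0 0 -0.0025 0 1;0 0 -0.0015 0 1;0 0 0 0 1")

```text
time: 47.28
ee_pos: [0.6595, -0.0465, 0.0998]
eef_rot: [0.512, 0.488, -0.511, 0.488]
ft_force: [0.2, 0.9, -1.5]
width: 0.0119
```

Emit:
drive_tool(moves="0 0 -0.001 0 1;0 0 0 0 0.9;0 0 0 0 0.7;0 0 0 0 0.4;0 0 0 0 0.2;0 0 0.01 0 0;0 0 0.04 0 0;0 0 0.06 0 0;0 0 0.05 0 0;0 0 0 0 0;0 0 0 0 0")

```text
time: 48.65
ee_pos: [0.6594, -0.0465, 0.2588]
eef_rot: [-0.511, -0.488, 0.512, -0.488]
ft_force: [-0.1, 0.4, -0.2]
width: 0.086
```

```bash
python3 - <<'E'
from h import *
st(); shot('wrist','w26'); shot('scene','s26')
a=cv2.imread('pics/s26.png')[190:300,150:270]; cv2.imwrite('pics/s26z.png',cv2.resize(a,(654,600),interpolation=cv2.INTER_CUBIC))
E
```

```text
t48.65 tcp [ 0.6594 -0.0465  0.2588] yaw -2.67 F [-0.1  0.4 -0.2] w 0.0860 j [ 0.42  0.47 -0.61  1.29  0.26  1.46 -0.21]
```

View pics/w26.png

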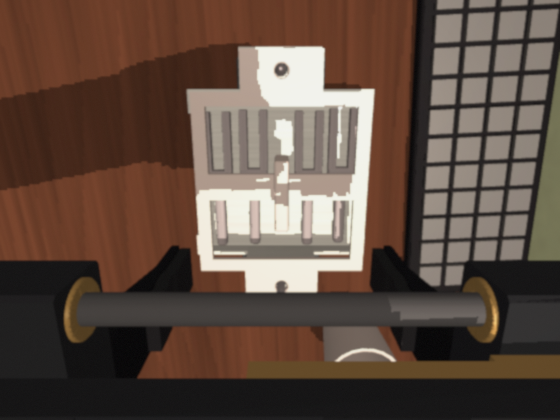

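View pics/s26z.png

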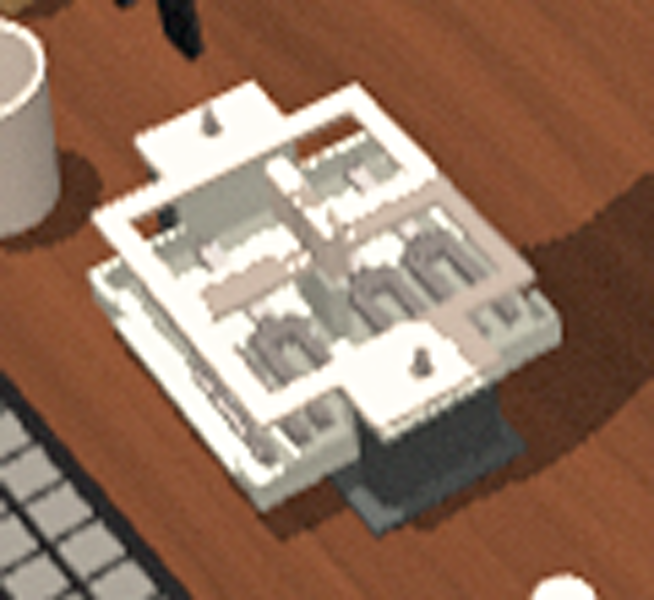

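```bash
python3 - <<'E'
from h import *
c=load('w26')
P=[ray(c,*q,.082) for q in ((187.5,90),(373.5,90),(199.5,272),(362.5,272))]
for p in P: print((stand(p)*1000).round(1))
s=load('s26')
# triangulate pin tips & frame left ear front corners scene vs expected
for x,y in ((0,.1),(0,-.1)):
    w=C+np.array([x*np.cos(TH)-y*np.sin(TH),x*np.sin(TH)+y*np.cos(TH)]); print('pin',proj(s,[*w,.1]).round(1))
for x,y in ((.035,.117),(-.035,.117),(.035,-.117),(-.035,-.117)):
    w=C+np.array([x*np.cos(TH)-y*np.sin(TH),x*np.sin(TH)+y*np.cos(TH)]); print('ear',proj(s,[*w,.082]).round(1), 'in crop',((proj(s,[*w,.082])-[150,190])*5.45).round())
E
```

```text
[-77.9  83. ]
[79.3 83. ]
[-78.2 -86.1]
[ 80.6 -86.2]
pin [226.9 252.6]
pin [187.8 208.6]
ear [219.5 267.6] in crop [379. 423.]
ear [242.2 254.8] in crop [502. 353.]
ear [174.7 215. ] in crop [134. 136.]
ear [196.2 204.5] in crop [252.  79.]
```

```bash
python3 - <<'E'
from h import *
print(ticket.close_job())
E
```

```text
the job is handed in; nothing more can be done
None
```

The job is handed in at about 49 s of the 210 s allowed. I lifted off the guard frame and laid it flat on the desk, then hung the tray on both pins. All four silver forks went into the tray, prongs to the left pin. I hung the frame back on top, and the gripper is clear above everything.

**Last checks:**
- **Frame:** its ear corners in the scene view are within about 1 px of where a fully seated frame would be. Both pins stand up through the ear holes. In the wrist view its outline came out about 1.5 mm off centre, both across and along, against the 6 mm allowed.
- **Tray:** the left pin was centred in its hole on the way down, and the release height matched the shoulders. I did not measure its height separately after release.
- **Forks:** they lie at about x = -62, -27, +27 and +62 mm across the tray, centred about 3 to 5 mm towards the right pin from the middle. All are within about 2° of the line of the pins.
- **Bystanders:** the bottle, cup and carton looked undisturbed in the pictures. I did not measure their positions.

**What deviated:** I gripped the last fork about 3° off its axis because the last joint was near its limit, and straightened it before placing. No check failed or disagreed with another.

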